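# Put a spent phone battery away in its lidded safety tin

## Robot

A 7-joint arm with a two-finger parallel gripper is mounted at the origin on the work surface. World frame = base frame: x ahead of the robot, y to its left, z up, the work surface at z = 0. Lengths are in m, angles in rad, forces in N, time in s.
With the tool pointing down it reaches from about 0.4 to 0.875 m from the base axis. Payload 6.5 kg.
Tool frame: the origin (TCP) lies at the very end of the fingers, on their centre line; the grasp point (between the pads) lies robot.tcp_to_grasp behind it (robot.tcp_to_grasp is the distance from the TCP to the grasp point, in m); z points along the fingers, y is the line along which they close (so a half turn about z gives the same grasp; the last joint's range is limited). The gripper opens to 85 mm and grips with 20 to 120 N. Pads are 22 mm wide; open, the fingers measure 114 mm over their backs; the gripper's body (76 mm by 85 mm) begins 54 mm behind the grasp point. The pads swing forward as they close: fully open they stand 13 mm farther back than shut.
Start: joints at [-0.066, 0.536, -0.004, 1.538, 0.003, 1.067, -0.071], TCP at [0.65, 0, 0.231] pointing down, gripper open.
Joint ranges: [-2.7, 2.7], [-0.37, 2.16], [-1.27, 1.26], [0.24, 2.4], [-1.31, 4.45], [0.19, 1.91], [-2.76, 2.76]. Speed limits (rad/s): [2.39, 2.39, 3.14, 3.14, 3.14, 3.14, 3.14].

## Interface

Orientations are given as [roll, pitch, yaw] about the fixed x, y, z axes, in that order (R = Rz(yaw) Ry(pitch) Rx(roll)).
In Python, from cell import monitor, viewer, robot gives the robot as it stands. The module is installed in compiled form; this text tells all that it offers.
- The arm moves only by the shell command python3 -m jog 'ROWS'. ROWS is JSON, a list of rows, each an object of numbers: "ax", "ay", "az": the turn, a rotation vector about the tool's x, y, z in degrees; "x", "y", "z": the shift along the tool's x, y, z in m; "jaw": the finger opening in m, from 0 to 0.0854. A call has 1 to 12 rows; each row shifts and turns the commanded pose from where the row before left it, along the tool's axes as they then stand; what a row does not reach is not made up. A row lasts 1/12 s, in which the tool goes at most 41.7 mm and 7.16 degrees, less where a joint would pass 70% of its speed; a pose out of reach is approached as far as the arm can. A call is refused whole if a number of a shift passes 0.0417 or a number of a turn 7.16, either way. A call with a gripper value outside its range is refused whole. The fingers move at their own pace and stop on an object; the grip force is fixed at half the most. Time passes only in rows, so rows that do not move let the fingers close. It gives the time, the measured TCP pose, the force, the opening and the grip force at its end, in the units of the state.
- monitor.get_state(): the state, without advancing time (a new reading comes with each control period).
- viewer.grab_frame(name): name is "scene" or "side" or "wrist"; returns a dict with "color" (420x560x3 uint8, blue, green, red), "z_map" (420x560 float32, m along the optical axis (not along the pixel's ray), 0 where there is no reading), "fx", "fy", "cx", "cy" (pixels), "distortion" ([k1, k2, p1, p2, k3] as OpenCV has them; the pictures are not rectified), "extrinsics" (4x4, takes a point from world to camera coordinates); the wrist camera has in their place "hand_eye" (4x4, takes a point from camera to tool coordinates, whose origin is the TCP and whose axes are the flange's). Camera axes: x right, y up, looking along -z (the intrinsics and any distortion apply to the point x, -y, -z); pixel columns grow to the right and rows downward; lengths in m; the calibration is good to about 2 mm. A picture is of the moment at which its call begins: read the wrist's pose just before it.
- robot.sign_off(): hands the job in; it is judged then, once.
The state is a dict: "time": time; "joint_positions": joint angles; "dq": joint speeds; "effort": joint torques, N m; "ee_pos": TCP position; "orientation": TCP orientation; "force": force on the tool from outside, world axes, zero at the start; "moment": the same for the moment, N m; "gripper_width": finger opening in m; "grasp_force": force on a finger pad.
Only numpy, scipy, OpenCV 4.12 (cv2) and the standard library are available. Lean on these libraries where they do the work, as an engineer would, in place of code of your own. Each camera call takes 0.05 s, during which the arm holds its last target. There are 200 camera calls.

## Task

The open phone's old battery lies flush in its pocket: gently press the end farthest from the cameras so that the camera end tips up, take the battery by that raised end and lower it, not drop it, into the red safety tin. Then lift the tin's lid off its hook by the handle and set it on the tin, fully seated and level, without letting it fall or laying it on the bench. Leave the other things on the green mat where they are.

Things in the scene. Friction and masses are not known exactly. Their poses are not given: they have to be found in the camera images.
- nest: Fixed nest (base 200 x 116 mm) holding an opened phone, tops of its side rails and end blocks 45 mm above the bench. Origin: underside, below the battery pocket's middle; +x along the phone to its camera end (black block with lenses from x = 44 mm), z up. Side rails 54 mm apart, 11 mm wide. At the -x end a free gap from x = -47 to -64 mm, then a black block to -82 mm.
- pan (a joint): Tilt (rad) of the steel ejector pan (46 mm wide, 3 mm thick) under the battery; axis along the nest's y at x = 0, z = 35 mm. 0: level; grows to its stop at 0.55 as the -x end is pressed down and the camera end rises; it cannot tip the other way. Stiff hinge (about 3 N at 27 mm from the axis): stays where left. A lip at its -x end keeps the battery from sliding off.
- battery: Loose flat battery, silver with a yellow band at each end, 84 x 50 x 6 mm (x, y, z), 40 to 85 g. Origin: centre of its underside; x along its length (towards the cameras in the pocket), z its thickness. It starts flush in the pocket, 2 mm free at each side, underside 38 mm above the bench.
- tin: Fixed round open red steel tin, 148 mm outside diameter, 45 mm high, wall 5 mm (138 mm inside), floor 5 mm thick. Origin: centre of the underside, z up.
- tin_in (a point): Centre of the tin's inner floor, 5 mm above the bench.
- tin_rim (a point): Centre of the tin's mouth, in the plane of its rim, 45 mm above the bench.
- lid: Loose round red lid, 0.2 to 0.4 kg: disc 152 mm diameter, 4 mm thick, above a 133 mm plug 10 mm deep (chamfered 4 mm) that enters the tin's mouth with 2 mm to spare all round. Origin: centre of the disc's underside (162 mm up as it hangs level; on the rim when seated). Arch handle of 8 mm round bar: upright legs at y = +-22 mm (52 mm over the outsides), crossbar along y.
- lid_handle (a point): Middle of the lid handle's crossbar axis, 46 mm above the lid's origin.
- hook_stand: Fixed steel stand: base plate 130 x 80 x 12 mm, post (14 mm diameter, 220 mm high) at x = +105 mm, and an 8 mm bar reaching from the post towards -x to the hook. Origin: on the bench below the hook's lowest point; x towards the post, z up.
- hook_seat (a point): Top of the hook bar at its lowest point, 204 mm above the bench, where the lid's crossbar rests. Beyond it the upturned tip rises to 221 mm at 20 mm towards the stand's -x: the crossbar must rise 20 mm or more before it can leave towards -x.
- back_cover: Loose beige phone cover 160 x 75 x 6 mm lying flat; bystander. Origin: centre of the underside.
- screw_tray: Loose blue screw tray 90 x 60 x 18 mm; bystander. Origin: centre of the underside.
- screwdriver: Loose screwdriver, 150 mm, lying along its x; bystander.
- flux_jar: Loose jar, 44 mm diameter, 50 mm high; bystander. Origin: centre of the underside.
- tape_roll: Loose yellow tape roll, 60 mm diameter, 20 mm high; bystander. Origin: centre of the underside.
- spudger: Loose flat black prying stick, 145 mm long along its x, 5 mm thick; bystander.

How it is judged:
On the way, in this order (a step that is already met when the one before it is completed fails the run):
1. the battery's camera end is tipped up (pan at 0.25 rad or more) (value of joint pan above 0.25 rad), for 0.2 s.
2. the battery lies in the tin, released (horizontal distance between battery and tin_in below 0.04 m and z of battery in the frame of tin_in below 0.02 m and contact force between the fingers and battery below 0.1 N and linear speed of battery below 0.05 m/s), for 0.2 s.
3. the lid is off the hook, held, clear of the stand (horizontal distance between lid_handle and hook_seat above 0.04 m and contact force between lid and hook_stand below 0.1 N and contact force between the fingers and lid above 0.5 N), for 0.2 s.
At the end, for the whole second after the job is handed in: The battery lies in the tin (within 40 mm of its middle, underside centre below 20 mm above the floor) and the lid sits on the tin: disc within 3 mm of the rim plane, within 5 mm of centre, tilted less than 0.04 rad; both released and at rest (horizontal distance between battery and tin_in below 0.04 m and z of battery in the frame of tin_in below 0.02 m and horizontal distance between lid and tin_rim below 0.005 m and z of lid in the frame of tin_rim between -0.003 and 0.003 m and angle between lid's own z axis and vertical below 0.04 rad and contact force between the fingers and lid below 0.1 N and linear speed of each of lid, battery below 0.02 m/s); the robot touches nothing.
It fails at once if the battery is pressed into the phone nest with more than 35 N (contact force between battery and nest above 35 N).
It fails at once if the battery is dropped (falls faster than 0.8 m/s out of the fingers) (contact force between the fingers and battery below 0.1 N and linear speed of battery above 0.8 m/s).
It fails at once if the lid is dropped (falls faster than 0.6 m/s out of the fingers) (contact force between the fingers and lid below 0.1 N and linear speed of lid above 0.6 m/s).
It fails at once if the lid is laid or dropped on the bench (its origin below 25 mm) (height (world z) of lid below 0.025 m).
It fails at once if a bystander on the mat is moved by more than 30 mm (distance of any of back_cover, screw_tray, screwdriver, flux_jar, tape_roll, spudger from where it was at the start of the episode above 0.03 m).
It also fails if it takes over 72 s, if anything falls off the work surface, if the arm or the gripper's body presses on something with over 40 N, if the wrist force passes 120 N, or if a joint passes its speed limit or range.

## Working session

There is one attempt and no reset: what is moved stays moved. The work goes in short steps, Python scripts to look and compute and a shell command to move; the robot and the scene stay as the last step left them, time stands still between calls to the robot, and variables do not carry over. Pictures are saved under pics/ and viewed, at most 12 in all, crops included, and the job is handed in when it is done.

```bash
ls; mkdir -p pics
cat > h.py <<'E'
import numpy as np, cv2, pickle
from cell import monitor, viewer, robot
from scipy.spatial.transform import Rotation as R
def T_tool():
    s=monitor.get_state(); T=np.eye(4); T[:3,:3]=R.from_euler('xyz',s['orientation']).as_matrix(); T[:3,3]=s['ee_pos']; return T
def grab(n):
    T=T_tool(); f=viewer.grab_frame(n)
    f['c2w']=T@f['hand_eye'] if n=='wrist' else np.linalg.inv(f['extrinsics'])
    K=np.array([[f['fx'],0,f['cx']],[0,f['fy'],f['cy']],[0,0,1.]]); f['K']=K
    return f
def rays(f,px):
    px=np.asarray(px,float).reshape(-1,1,2)
    n=cv2.undistortPoints(px,f['K'],np.array(f['distortion'],float)).reshape(-1,2)
    return np.c_[n[:,0],-n[:,1],-np.ones(len(n))]
def onplane(f,px,z):
    d=rays(f,px)@f['c2w'][:3,:3].T; o=f['c2w'][:3,3]
    return o+d*((z-o[2])/d[:,2])[:,None]
def cloud(f):
    h,w=f['z_map'].shape; u,v=np.meshgrid(np.arange(w),np.arange(h))
    P=rays(f,np.c_[u.ravel(),v.ravel()])*f['z_map'].reshape(-1,1)
    P=P@f['c2w'][:3,:3].T+f['c2w'][:3,3]; P[f['z_map'].ravel()==0]=np.nan
    return P.reshape(h,w,3)
E
python3 - <<'E'
from h import *
print(monitor.get_state(), robot.tcp_to_grasp)
fs={n:grab(n) for n in('scene','side','wrist')}
pickle.dump(fs,open('f0.pkl','wb'))
for n,f in fs.items():
    cv2.imwrite(f'pics/{n}0.png',f['color']); print(n,f['c2w'].round(3).tolist())
E
```

```text
pics
{'time': 0.0, 'joint_positions': array([-0.06623859,  0.53719048, -0.00444476,  1.5388372 ,  0.00259158,
        1.06729222, -0.07121803]), 'dq': array([-9.77829670e-05, -4.29879237e-04, -2.79507694e-04, -1.08174194e-04,
       -7.95455748e-04, -6.79230845e-04,  6.77918355e-04]), 'effort': array([-4.51575825e-04, -5.83398092e+01,  1.04865700e+00, -2.59097242e+01,
        1.23920938e-02,  9.44124302e-03, -7.87308863e-06]), 'ee_pos': array([6.49385693e-01, 1.41116524e-05, 2.30411272e-01]), 'orientation': array([-3.13987506e+00,  1.15823834e-04,  1.57089005e+00]), 'force': array([-0.47112349, -0.00128326,  0.34566197]), 'moment': array([ 0.02973356, -0.02918738, -0.02199845]), 'grasp_force': 0.0, 'gripper_width': 0.08546318123523117} 0.0187
scene [[-0.709, -0.391, 0.587, 1.316], [0.705, -0.418, 0.573, 0.757], [0.021, 0.82, 0.572, 0.886], [0.0, 0.0, 0.0, 1.0]]
side [[0.794, 0.359, -0.491, -0.13], [-0.607, 0.491, -0.625, -0.843], [0.017, 0.794, 0.607, 0.964], [0.0, 0.0, 0.0, 1.0]]
wrist [[1.0, -0.001, 0.002, 0.65], [0.001, 0.963, 0.271, 0.071], [-0.002, -0.271, 0.963, 0.374], [0.0, 0.0, 0.0, 1.0]]
```

View pics/scene0.png

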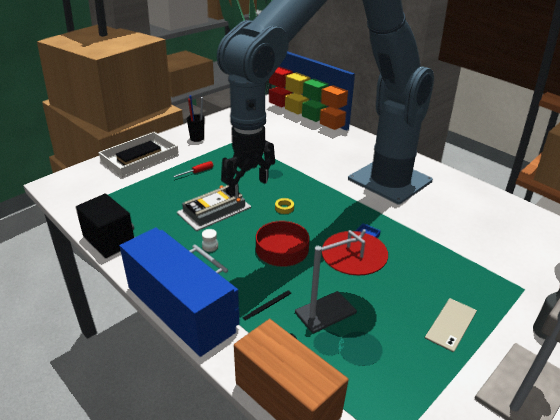

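View pics/side0.png

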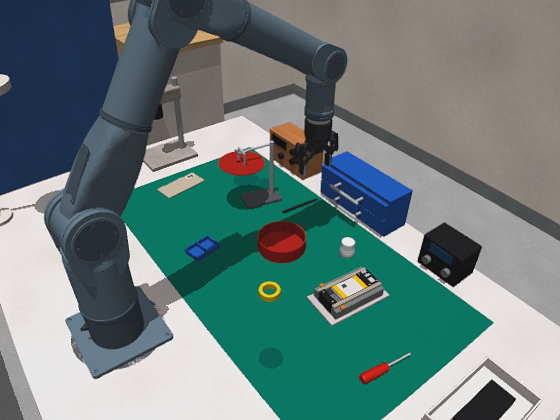

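Scene view: nest ≈(213,205), tin ≈(283,243), lid ≈(354,252) hanging beside post ≈(315,285). Side view: nest ≈(348,292), tin ≈(282,241), lid ≈(241,161).

Run:
```python
from h import *
fs=pickle.load(open('f0.pkl','rb'))
s=fs['side']['color'];c=fs['scene']['color']
a=cv2.resize(s[250:335,295:405],(400,309),interpolation=cv2.INTER_CUBIC)
b=cv2.resize(c[175:235,170:260],(400,267),interpolation=cv2.INTER_CUBIC)
d=cv2.resize(c[220:340,280:400],(400,400),interpolation=cv2.INTER_CUBIC)
e=cv2.resize(s[135:215,205:315],(400,291),interpolation=cv2.INTER_CUBIC)
im=np.zeros((600,800,3),np.uint8); 
im[:291,:400]=a[:291];im[291:558,:400]=b;im[:300,400:]=cv2.resize(d,(400,300));im[300:591,400:]=e
cv2.imwrite('pics/crop.png',im)
for n in('side','scene'):
    f=fs[n];P=cloud(f);hsv=cv2.cvtColor(f['color'],cv2.COLOR_BGR2HSV)
    red=((hsv[...,0]<8)|(hsv[...,0]>172))&(hsv[...,1]>150)&(hsv[...,2]>60)
    nl,l,st,ce=cv2.connectedComponentsWithStats(red.astype(np.uint8))
    for i in range(1,nl):
        if st[i,4]>80:
            Q=P[l==i];Q=Q[~np.isnan(Q).any(1)]
            print(n,ce[i].round(),st[i,4],np.percentile(Q,[2,50,98],axis=0).round(3).tolist())
            for z0,z1 in((.04,.055),(.155,.175)):
                q=Q[(Q[:,2]>z0)&(Q[:,2]<z1)]
                if len(q)>60:
                    (x,y),r=cv2.minEnclosingCircle(q[:,:2].astype(np.float32)); print('   circ',z0,round(x,4),round(y,4),round(r,4),np.median(q[:,2]))
    # rail tops
    m=(P[...,2]>.042)&(P[...,2]<.052)&(P[...,0]>.3)&(P[...,0]<1)&(P[...,1]>-.4)&(P[...,1]<.5)&~red
    nl,l,st,ce=cv2.connectedComponentsWithStats(cv2.morphologyEx(m.astype(np.uint8),cv2.MORPH_CLOSE,np.ones((5,5))))
    for i in range(1,nl):
        if st[i,4]>60: 
            q=P[(l==i)&m][:,:2].astype(np.float32); print(n,'z45',ce[i].round(),st[i,4],cv2.minAreaRect(q))
    # hook bar/post
    m=(P[...,2]>.19)&(P[...,2]<.235)&(P[...,0]>.3)&(P[...,0]<1)&(P[...,1]<-.05)&(P[...,1]>-.5)
    v,u=np.where(m); 
    if len(v): 
        q=P[m]; print('hook',len(q),u.min(),u.max(),v.min(),v.max(),np.percentile(q,[2,50,98],axis=0).round(3).tolist())
```

```text
side [241. 163.] 786 [[0.5, 0.197, 0.16], [0.56, 0.26, 0.164], [0.637, 0.333, 0.169]]
   circ 0.155 0.5687 0.2638 0.0775 0.16432895162573202
side [281. 242.] 1631 [[0.463, -0.065, 0.0], [0.541, 0.014, 0.012], [0.606, 0.078, 0.046]]
   circ 0.04 0.5364 0.0072 0.0765 0.043144191725752346
side [374. 373.] 321 [[0.395, -0.503, 0.004], [0.427, -0.492, 0.021], [0.466, -0.476, 0.027]]
side z45 [352. 208.] 458 ((0.818544864654541, -0.021087393164634705), (0.11350614577531815, 0.3187110722064972), 20.327672958374023)
side z45 [348. 242.] 115 ((0.6772562265396118, -0.13610465824604034), (0.03944278508424759, 0.03918462619185448), 18.544004440307617)
side z45 [434. 262.] 148 ((0.8163219094276428, -0.346467524766922), (0.022797487676143646, 0.10644686222076416), 1.096914291381836)
side z45 [349. 287.] 1280 ((0.5569097399711609, -0.26868391036987305), (0.09705211222171783, 0.16713868081569672), 84.84996795654297)
scene [279.  86.] 561 [[-0.187, -0.736, 0.027], [-0.132, -0.687, 0.084], [-0.119, -0.653, 0.174]]
   circ 0.155 -0.1579 -0.7007 0.0613 0.16922457906564636
scene [202. 166.] 124 [[0.399, 
[... 467 characters left out ...]
 0.2723 0.076 0.16768439422040848
scene z45 [211. 200.] 728 ((0.5613576173782349, -0.2616839110851288), (0.10614790767431259, 0.16404743492603302), 88.13008117675781)
scene z45 [112. 238.] 154 ((0.890114963054657, -0.3221524953842163), (0.09094978123903275, 0.14085403084754944), 55.062225341796875)
scene z45 [209. 235.] 127 ((0.6787598133087158, -0.1327236443758011), (0.039332129061222076, 0.038128603249788284), 50.56877899169922)
scene z45 [185. 318.] 324 ((0.9255062341690063, 0.020762190222740173), (0.11074400693178177, 0.3180093467235565), 21.640151977539062)
scene z45 [263. 396.] 167 ((0.923585057258606, 0.33894315361976624), (0.16027036309242249, 0.00382906012237072), 89.95938110351562)
```

View pics/crop.png

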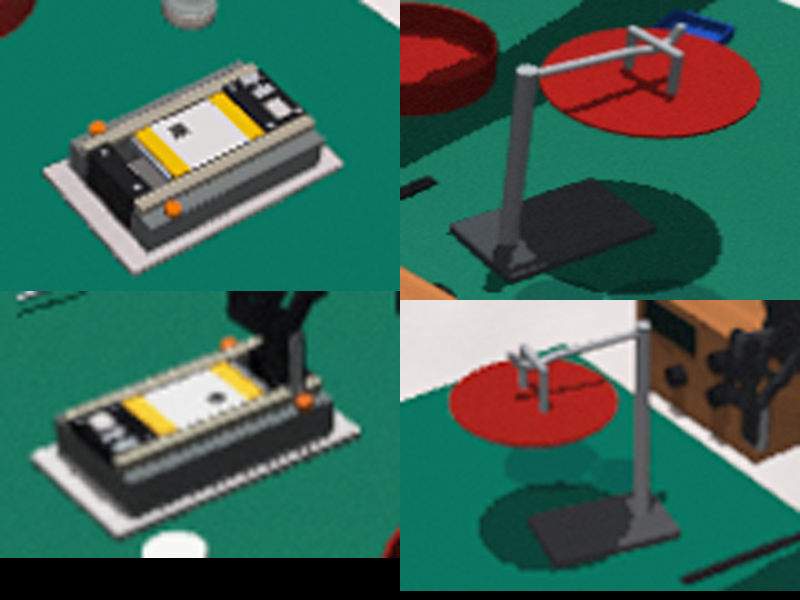

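Crops: camera end of the nest is the +x (far) end, orange clamps at its -x end; the hook bar runs from the post (right in the side view) to the lid. I go over the nest for a close view.

```bash
python3 -m jog '[{"x":-0.038,"y":-0.0135},{"x":-0.038,"y":-0.0135},{"x":-0.038,"y":-0.0135},{"x":-0.038,"y":-0.0135},{"x":-0.038,"y":-0.0135},{"x":-0.038,"y":-0.0135},{"x":-0.037,"y":-0.0135}]' && python3 -m jog '[{"az":-7.16},{"az":-7.16},{"az":-7.16},{"az":-7.16},{"az":-7.16},{"az":-7.16},{"az":-7.16},{"az":-7.16},{"az":-7.16},{"az":-7.16},{"az":-7.16},{"az":-7.16}]' && python3 -m jog '[{"az":-4.1,"jaw":0},{"jaw":0}]'
python3 - <<'E'
from h import *
f=grab('wrist'); pickle.dump(f,open('w1.pkl','wb')); cv2.imwrite('pics/w1.png',f['color'])
s=monitor.get_state();print(s['ee_pos'],s['orientation'],s['joint_positions'].round(2),s['time'])
# stand
fs=pickle.load(open('f0.pkl','rb'))
for n in('side','scene'):
    f=fs[n];P=cloud(f);hsv=cv2.cvtColor(f['color'],cv2.COLOR_BGR2HSV)
    m=(hsv[...,1]<60)&(P[...,2]>.05)&(P[...,2]<.19)&(P[...,1]>.1)&(P[...,1]<.45)&(P[...,0]<.8)&(P[...,0]>.45)
    print(n,'post',m.sum(),np.median(P[m],axis=0).round(4))
    m=(hsv[...,1]<90)&(P[...,2]>.195)&(P[...,2]<.24)&(P[...,1]>.1)&(P[...,1]<.45)&(P[...,0]<.8)&(P[...,0]>.45)
    v,u=np.where(m)
    for i in range(0,len(u),max(1,len(u)//40)): print((u[i],v[i]),P[v[i],u[i]].round(3).tolist(),end=' ')
    print()
E
```

```text
[ 6.49622131e-01 -6.93552074e-05  2.30742878e-01] [-3.14049591e+00  1.23949761e-04  1.57081398e+00] [-0.07  0.54 -0.    1.54  0.    1.07 -0.07] 0.2
side post 152 [0.6652 0.2388 0.1507]
(np.int64(270), np.int64(141)) [0.669, 0.246, 0.22] (np.int64(270), np.int64(142)) [0.664, 0.24, 0.22] (np.int64(269), np.int64(143)) [0.67, 0.253, 0.209] (np.int64(272), np.int64(143)) [0.67, 0.236, 0.216] (np.int64(267), np.int64(144)) [0.652, 0.24, 0.217] (np.int64(270), np.int64(144)) [0.66, 0.235, 0.216] (np.int64(262), np.int64(145)) [0.639, 0.25, 0.213] (np.int64(265), np.int64(145)) [0.647, 0.244, 0.212] (np.int64(268), np.int64(145)) [0.656, 0.239, 0.212] (np.int64(271), np.int64(145)) [0.663, 0.233, 0.212] (np.int64(259), np.int64(146)) [0.627, 0.25, 0.213] (np.int64(262), np.int64(146)) [0.639, 0.249, 0.21] (np.int64(265), np.int64(146)) [0.65, 0.248, 0.206] (np.int64(271), np.int64(146)) [0.666, 0.237, 0.206] (np.int64(239), np.int64(147)) [0.571, 0.282, 0.213] (np.int64(257), np.int64(147)) [0.622, 0.254, 0.209] (np.int64(260), np.int64(147)) [0.632, 0.25, 0.207] (np.int64(263), np.int64(1
[... 3065 characters left out ...]
.213] (np.int64(318), np.int64(248)) [0.672, 0.245, 0.221] (np.int64(325), np.int64(248)) [0.655, 0.25, 0.214] (np.int64(318), np.int64(249)) [0.674, 0.246, 0.22] (np.int64(325), np.int64(249)) [0.659, 0.254, 0.216] (np.int64(321), np.int64(250)) [0.668, 0.25, 0.216] (np.int64(320), np.int64(251)) [0.672, 0.251, 0.216] (np.int64(320), np.int64(252)) [0.672, 0.251, 0.213] (np.int64(315), np.int64(254)) [0.678, 0.243, 0.207] (np.int64(315), np.int64(255)) [0.677, 0.242, 0.203] (np.int64(315), np.int64(256)) [0.678, 0.244, 0.201] (np.int64(315), np.int64(257)) [0.678, 0.243, 0.198] (np.int64(316), np.int64(258)) [0.677, 0.245, 0.196] invalid input at $[0]: expected keys ax, ay, az, x, y, z, jaw
```

View pics/w1.png

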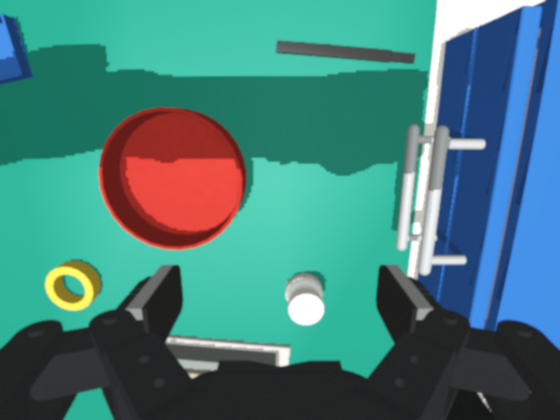

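The row needs all keys. The view taken was still from the start: tin at ≈(172,178), nest at the bottom edge.

```bash
python3 -m jog '[{"ax":0,"ay":0,"az":0,"x":-0.038,"y":-0.0135,"z":0,"jaw":0.085},{"ax":0,"ay":0,"az":0,"x":-0.038,"y":-0.0135,"z":0,"jaw":0.085},{"ax":0,"ay":0,"az":0,"x":-0.038,"y":-0.0135,"z":0,"jaw":0.085},{"ax":0,"ay":0,"az":0,"x":-0.038,"y":-0.0135,"z":0,"jaw":0.085},{"ax":0,"ay":0,"az":0,"x":-0.038,"y":-0.0135,"z":0,"jaw":0.085},{"ax":0,"ay":0,"az":0,"x":-0.038,"y":-0.0135,"z":0,"jaw":0.085},{"ax":0,"ay":0,"az":0,"x":-0.038,"y":-0.0135,"z":0,"jaw":0.085}]' && python3 -m jog '[{"ax":0,"ay":0,"az":-7.16,"x":0,"y":0,"z":0,"jaw":0.0},{"ax":0,"ay":0,"az":-7.16,"x":0,"y":0,"z":0,"jaw":0.0},{"ax":0,"ay":0,"az":-7.16,"x":0,"y":0,"z":0,"jaw":0.0},{"ax":0,"ay":0,"az":-7.16,"x":0,"y":0,"z":0,"jaw":0.0},{"ax":0,"ay":0,"az":-7.16,"x":0,"y":0,"z":0,"jaw":0.0},{"ax":0,"ay":0,"az":-7.16,"x":0,"y":0,"z":0,"jaw":0.0},{"ax":0,"ay":0,"az":-7.16,"x":0,"y":0,"z":0,"jaw":0.0},{"ax":0,"ay":0,"az":-7.16,"x":0,"y":0,"z":0,"jaw":0.0},{"ax":0,"ay":0,"az":-7.16,"x":0,"y":0,"z":0,"jaw":0.0},{"ax":0,"ay":0,"az":-7.16,"x":0,"y":0,"z":0,"jaw":0.0},{"ax":0,"ay":0,"az":-7.16,"x":0,"y":0,"z":0,"jaw":0.0},{"ax":0,"ay":0,"az":-7.16,"x":0,"y":0,"z":0,"jaw":0.0}]' && python3 -m jog '[{"ax":0,"ay":0,"az":-4.1,"x":0,"y":0,"z":0,"jaw":0.0},{"ax":0,"ay":0,"az":0,"x":0,"y":0,"z":0,"jaw":0.0}]'
python3 - <<'E'
from h import *
f=grab('wrist'); pickle.dump(f,open('w2.pkl','wb')); cv2.imwrite('pics/w2.png',f['color'])
s=monitor.get_state();print(s['ee_pos'],s['orientation'],s['joint_positions'].round(2),s['time'])
hsv=cv2.cvtColor(f['color'],cv2.COLOR_BGR2HSV)
P=onplane(f,np.stack(np.meshgrid(np.arange(560),np.arange(420)),-1).reshape(-1,2),.044).reshape(420,560,3)
m=cv2.inRange(hsv,(18,120,100),(34,255,255))
nl,l,st,ce=cv2.connectedComponentsWithStats(m)
for i in range(1,nl):
    if st[i,4]>100: print(ce[i].round(),st[i],cv2.minAreaRect(P[l==i][:,:2].astype(np.float32)))
E
```

```text
time: 0.78
ee_pos: [0.5545, -0.2677, 0.2313]
orientation: [-3.142, -0.0, 1.571]
force: [0.2, -0.7, -0.4]
gripper_width: 0.085
grasp_force: 0.0
time: 1.78
ee_pos: [0.5553, -0.266, 0.2311]
orientation: [3.142, -0.0, 3.076]
force: [-0.4, -0.6, -0.1]
gripper_width: -0.0002
grasp_force: 0.0
time: 1.95
ee_pos: [0.5553, -0.2661, 0.2311]
orientation: [3.141, -0.0, -3.139]
force: [-0.5, 0.2, -1.0]
gripper_width: 0.0001
grasp_force: 0.0
[ 0.55528535 -0.26611658  0.23109167] [ 3.14126707e+00 -2.92768606e-04  3.14009360e+00] [ 0.58  0.5  -0.29  1.62  0.16  1.05  1.82] 2.0
[418.  27.] [ 388    0   63   55 1506] ((0.4027303457260132, -0.135991632938385), (0.04566440358757973, 0.05773309990763664), 1.3967796564102173)
[280. 158.] [254 150  53  18 683] ((0.5230559706687927, -0.2625791132450104), (0.05189582705497742, 0.013383517041802406), 84.50936126708984)
[273. 226.] [249 218  50  16 595] ((0.5943246483802795, -0.2695397436618805), (0.051884863525629044, 0.01372618693858385), 85.40803527832031)
```

View pics/w2.png

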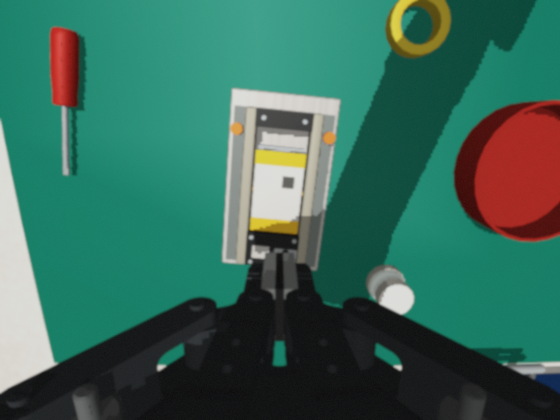

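Wrist view: battery bands at (280,158) and (273,226), cameras at the bottom; fit gives centre (0.5587, -0.266), 71.5 mm between bands (72 expected), axis -5.4°. Now to the press point at nest x ≈ -37 mm.

```bash
python3 -m jog '[{"ax":0,"ay":0,"az":0,"x":0.0334,"y":0.0035,"z":0,"jaw":0.0},{"ax":0,"ay":0,"az":5.3,"x":0,"y":0,"z":0,"jaw":0.0},{"ax":0,"ay":0,"az":0,"x":0,"y":0,"z":0.035,"jaw":0.0},{"ax":0,"ay":0,"az":0,"x":0,"y":0,"z":0.035,"jaw":0.0},{"ax":0,"ay":0,"az":0,"x":0,"y":0,"z":0.035,"jaw":0.0},{"ax":0,"ay":0,"az":0,"x":0,"y":0,"z":0.035,"jaw":0.0},{"ax":0,"ay":0,"az":0,"x":0,"y":0,"z":0.035,"jaw":0.0},{"ax":0,"ay":0,"az":0,"x":0,"y":0,"z":0,"jaw":0.0},{"ax":0,"ay":0,"az":0,"x":0,"y":0,"z":0,"jaw":0.0}]'
```

```text
time: 2.75
ee_pos: [0.5209, -0.2619, 0.0553]
orientation: [3.141, -0.004, 3.048]
force: [1.6, 0.8, 0.6]
gripper_width: -0.0001
grasp_force: 0.0
```

```bash
python3 -m jog '[{"ax":0,"ay":0,"az":0,"x":0,"y":0,"z":0.006,"jaw":0.0},{"ax":0,"ay":0,"az":0,"x":0,"y":0,"z":0.003,"jaw":0.0},{"ax":0,"ay":0,"az":0,"x":0,"y":0,"z":0.002,"jaw":0.0},{"ax":0,"ay":0,"az":0,"x":0,"y":0,"z":0.002,"jaw":0.0},{"ax":0,"ay":0,"az":0,"x":0,"y":0,"z":0.002,"jaw":0.0},{"ax":0,"ay":0,"az":0,"x":0,"y":0,"z":0,"jaw":0.0}]'; python3 -m jog '[{"ax":0,"ay":0,"az":0,"x":0,"y":0,"z":0.002,"jaw":0.0},{"ax":0,"ay":0,"az":0,"x":0,"y":0,"z":0.002,"jaw":0.0},{"ax":0,"ay":0,"az":0,"x":0,"y":0,"z":0.001,"jaw":0.0}]'
```

```text
time: 3.25
ee_pos: [0.5223, -0.2629, 0.0417]
orientation: [-3.141, 0.001, 3.049]
force: [-0.5, 0.0, 3.3]
gripper_width: -0.0001
grasp_force: 1.1
time: 3.5
ee_pos: [0.5217, -0.2628, 0.0361]
orientation: [-3.141, -0.001, 3.049]
force: [-1.1, -0.4, 4.0]
gripper_width: 0.0001
grasp_force: 1.7
```

```bash
python3 -m jog '[{"ax":0,"ay":0,"az":0,"x":0,"y":0,"z":0.0015,"jaw":0.0},{"ax":0,"ay":0,"az":0,"x":0,"y":0,"z":0.0015,"jaw":0.0},{"ax":0,"ay":0,"az":0,"x":0,"y":0,"z":0.001,"jaw":0.0}]';python3 -m jog '[{"ax":0,"ay":0,"az":0,"x":0,"y":0,"z":0.001,"jaw":0.0},{"ax":0,"ay":0,"az":0,"x":0,"y":0,"z":0,"jaw":0.0}]'
```

```text
time: 3.75
ee_pos: [0.5218, -0.2627, 0.032]
orientation: [-3.141, -0.001, 3.049]
force: [-2.2, -1.8, 2.7]
gripper_width: -0.0002
grasp_force: 1.6
time: 3.92
ee_pos: [0.5219, -0.2627, 0.031]
orientation: [-3.141, -0.0, 3.049]
force: [-1.7, -1.3, 1.7]
gripper_width: -0.0002
grasp_force: 0.9
```

```bash
python3 -m jog '[{"ax":0,"ay":0,"az":0,"x":0,"y":0,"z":0.001,"jaw":0.0},{"ax":0,"ay":0,"az":0,"x":0,"y":0,"z":0,"jaw":0.0}]';python3 -m jog '[{"ax":0,"ay":0,"az":0,"x":0,"y":0,"z":-0.01,"jaw":0.0},{"ax":0,"ay":0,"az":0,"x":0,"y":0,"z":-0.03,"jaw":0.0},{"ax":0,"ay":0,"az":0,"x":0,"y":0,"z":-0.04,"jaw":0.08},{"ax":0,"ay":0,"az":0,"x":0,"y":0,"z":-0.04,"jaw":0.08},{"ax":0,"ay":0,"az":0,"x":0,"y":0,"z":0,"jaw":0.08},{"ax":0,"ay":0,"az":0,"x":0,"y":0,"z":0,"jaw":0.08}]'
python3 - <<'E'
from h import *
f=grab('wrist'); cv2.imwrite('pics/w3.png',f['color']);pickle.dump(f,open('w3.pkl','wb'))
P=cloud(f); hsv=cv2.cvtColor(f['color'],cv2.COLOR_BGR2HSV)
c=np.array([.5587,-.266]);a=-5.4*np.pi/180;Rn=np.array([[np.cos(a),-np.sin(a)],[np.sin(a),np.cos(a)]])
N=np.dstack([(P[...,:2]-c)@Rn,P[...,2]])
np.save('N3.npy',N)
m=cv2.inRange(hsv,(18,120,60),(34,255,255))>0
m&=(abs(N[...,0])<.06)&(abs(N[...,1])<.04)
for lo,hi in((-.06,0),(0,.06)):
    q=N[m&(N[...,0]>lo)&(N[...,0]<hi)]; print(len(q),np.percentile(q,[1,50,99],axis=0).round(4).tolist())
q=N[(abs(N[...,0])<.034)&(abs(N[...,1])<.02)]; q=q[~np.isnan(q).any(1)]
print(len(q),np.polyfit(q[:,0],q[:,2],1))
E
```

```text
time: 4.08
ee_pos: [0.5221, -0.2626, 0.0302]
orientation: [-3.141, 0.0, 3.049]
force: [-2.3, -0.7, 0.7]
gripper_width: 0.0001
grasp_force: 1.0
time: 4.58
ee_pos: [0.5248, -0.2627, 0.1539]
orientation: [-3.14, 0.007, 3.05]
force: [-0.3, 0.9, -0.1]
gripper_width: 0.0484
grasp_force: 0.0
908 [[-0.0418, -0.0266, 0.0102], [-0.0359, 0.0004, 0.028], [-0.03, 0.0248, 0.0316]]
1060 [[0.0211, -0.0256, 0.046], [0.0271, 0.0008, 0.0606], [0.0335, 0.0249, 0.0642]]
4446 [0.51666376 0.04657918]
```

View pics/w3.png

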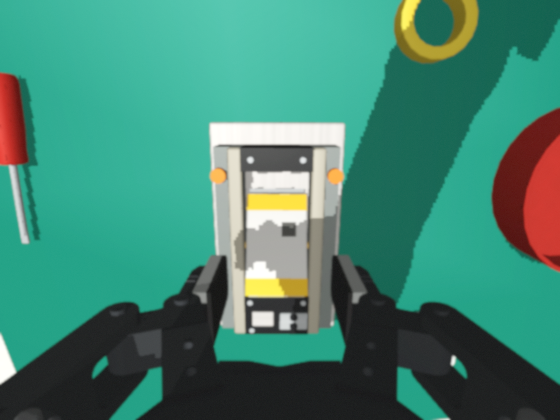

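The battery end is up by 0.477 rad (slope 0.517, length along top 84.7 mm checks); bands at (277,201) and (277,288). Next: move above the raised end, tilt the tool 25° normal to the battery.

```bash
python3 -m jog '[{"ax":0,"ay":0,"az":0,"x":-0.0333,"y":0,"z":0,"jaw":0.063},{"ax":0,"ay":0,"az":0,"x":-0.033,"y":0,"z":0,"jaw":0.063},{"ax":0,"ay":-6.25,"az":0,"x":0,"y":0,"z":0,"jaw":0.063},{"ax":0,"ay":-6.25,"az":0,"x":0,"y":0,"z":0,"jaw":0.063},{"ax":0,"ay":-6.25,"az":0,"x":0,"y":0,"z":0,"jaw":0.063},{"ax":0,"ay":-6.25,"az":0,"x":0,"y":0,"z":0,"jaw":0.063},{"ax":0,"ay":0,"az":0,"x":0,"y":0,"z":0,"jaw":0.063},{"ax":0,"ay":0,"az":0,"x":0,"y":0,"z":0,"jaw":0.063},{"ax":0,"ay":0,"az":0,"x":0,"y":0,"z":0,"jaw":0.063}]'
cat > rel.py <<'E'
from h import *
import sys
# displacement from TCP to world target (argv x y z) in tool axes
T=T_tool(); t=np.array([float(v) for v in sys.argv[1:4]]); print(T[:3,3].round(4),T[:3,2].round(3),'tool shift',(T[:3,:3].T@(t-T[:3,3])).round(4))
E
python3 - <<'E'
import numpy as np
a=-5.4*np.pi/180; print(np.array([.5587,-.266])+.0293*np.array([np.cos(a),np.sin(a)]))
E
python3 rel.py .5879 -.2688 .0499
```

```text
time: 5.38
ee_pos: [0.589, -0.2685, 0.1504]
orientation: [3.141, 0.435, 3.05]
force: [1.3, -0.7, 0.4]
gripper_width: 0.0631
grasp_force: 0.0
[ 0.58786997 -0.26875737]
[ 0.589  -0.2685  0.1504] [ 0.419 -0.038 -0.907] tool shift [ 0.0433 -0.0005  0.0907]
```

```bash
python3 -m jog '[{"ax":0,"ay":0,"az":0,"x":0.0072,"y":0,"z":0.0151,"jaw":0.063},{"ax":0,"ay":0,"az":0,"x":0.0072,"y":0,"z":0.0151,"jaw":0.063},{"ax":0,"ay":0,"az":0,"x":0.0072,"y":-0.0005,"z":0.0151,"jaw":0.063},{"ax":0,"ay":0,"az":0,"x":0.0072,"y":0,"z":0.0151,"jaw":0.063},{"ax":0,"ay":0,"az":0,"x":0.0072,"y":0,"z":0.0151,"jaw":0.063},{"ax":0,"ay":0,"az":0,"x":0.0024,"y":0,"z":0.005,"jaw":0.063},{"ax":0,"ay":0,"az":0,"x":0.0024,"y":0,"z":0.005,"jaw":0.063},{"ax":0,"ay":0,"az":0,"x":0.0024,"y":0,"z":0.005,"jaw":0.063},{"ax":0,"ay":0,"az":0,"x":0,"y":0,"z":0,"jaw":0.063},{"ax":0,"ay":0,"az":0,"x":0,"y":0,"z":0,"jaw":0.063}]'; python3 rel.py .5879 -.2688 .0499
python3 - <<'E'
from h import *
f=grab('wrist'); cv2.imwrite('pics/w4.png',f['color'])
E
```

```text
time: 6.22
ee_pos: [0.5865, -0.2693, 0.0653]
orientation: [-3.14, 0.428, 3.051]
force: [-0.3, -0.4, 0.8]
gripper_width: 0.0629
grasp_force: 0.0
[ 0.5865 -0.2693  0.0653] [ 0.413 -0.039 -0.91 ] tool shift [0.0052 0.0007 0.0146]
```

View pics/w4.png

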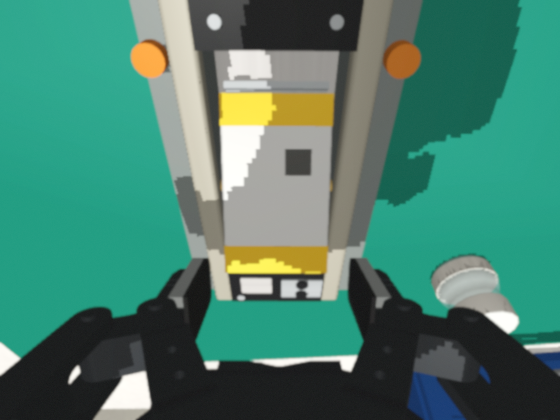

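Fingers straddle the raised end symmetrically (tips at x≈205 and 352, band 228–327); 15 mm are left to descend.

```bash
python3 -m jog '[{"ax":0,"ay":0,"az":0,"x":0.0017,"y":0.0003,"z":0.0048,"jaw":0.063},{"ax":0,"ay":0,"az":0,"x":0.0017,"y":0,"z":0.0048,"jaw":0.063},{"ax":0,"ay":0,"az":0,"x":0.0017,"y":0,"z":0.0048,"jaw":0.063},{"ax":0,"ay":0,"az":0,"x":0,"y":0,"z":0,"jaw":0.063},{"ax":0,"ay":0,"az":0,"x":0,"y":0,"z":0,"jaw":0.063}]'; python3 rel.py .5879 -.2688 .0499
```

```text
time: 6.68
ee_pos: [0.5868, -0.2691, 0.0503]
orientation: [-3.14, 0.428, 3.051]
force: [0.1, 0.3, 0.8]
gripper_width: 0.0627
grasp_force: 0.0
[ 0.5868 -0.2691  0.0503] [ 0.413 -0.039 -0.91 ] tool shift [-0.0008  0.0004  0.0008]
```

```bash
python3 -m jog '[{"ax":0,"ay":0,"az":0,"x":0,"y":0,"z":0,"jaw":0.045},{"ax":0,"ay":0,"az":0,"x":0,"y":0,"z":0,"jaw":0.045},{"ax":0,"ay":0,"az":0,"x":0,"y":0,"z":0,"jaw":0.045},{"ax":0,"ay":0,"az":0,"x":0,"y":0,"z":0,"jaw":0.045},{"ax":0,"ay":0,"az":0,"x":0,"y":0,"z":0,"jaw":0.045}]'
```

```text
time: 7.1
ee_pos: [0.5868, -0.2691, 0.0507]
orientation: [-3.14, 0.429, 3.051]
force: [-1.4, 0.3, 5.7]
gripper_width: 0.0476
grasp_force: 61.6
```

```bash
python3 -m jog '[{"ax":0,"ay":0,"az":0,"x":-0.0021,"y":0,"z":-0.0046,"jaw":0.045},{"ax":0,"ay":0,"az":0,"x":-0.0042,"y":0,"z":-0.0091,"jaw":0.045},{"ax":0,"ay":0,"az":0,"x":-0.0063,"y":0,"z":-0.0137,"jaw":0.045},{"ax":0,"ay":0,"az":0,"x":-0.0084,"y":0,"z":-0.0182,"jaw":0.045},{"ax":0,"ay":0,"az":0,"x":-0.0084,"y":0,"z":-0.0182,"jaw":0.045},{"ax":0,"ay":0,"az":0,"x":-0.0084,"y":0,"z":-0.0182,"jaw":0.045},{"ax":0,"ay":0,"az":0,"x":-0.0084,"y":0,"z":-0.0182,"jaw":0.045},{"ax":0,"ay":0,"az":0,"x":0,"y":0,"z":0,"jaw":0.045},{"ax":0,"ay":0,"az":0,"x":0,"y":0,"z":0,"jaw":0.045}]'
python3 - <<'E'
from h import *
f=grab('wrist'); cv2.imwrite('pics/w5.png',f['color']); P=cloud(f); hsv=cv2.cvtColor(f['color'],cv2.COLOR_BGR2HSV)
m=cv2.inRange(hsv,(18,120,60),(34,255,255))>0
T=T_tool(); N=(P-T[:3,3])@T[:3,:3]
m&=(abs(N[...,2])<.06)&(abs(N[...,1])<.05)
q=N[m]; print(len(q))
for lo,hi in((-.05,.03),(.03,.12)):
    r=q[(q[:,0]>lo)&(q[:,0]<hi)]; 
    if len(r): print(len(r),np.percentile(r,[2,50,98],axis=0).round(4).tolist())
E
```

```text
time: 7.85
ee_pos: [0.5867, -0.2693, 0.161]
orientation: [-3.14, 0.429, 3.05]
force: [-1.1, -0.1, -1.2]
gripper_width: 0.0473
grasp_force: 61.6
7202
2981 [[-0.01, -0.0214, -0.0113], [-0.0029, 0.0015, -0.0097], [0.0037, 0.0254, -0.0085]]
4221 [[0.0605, -0.0237, -0.0073], [0.0669, 0.0003, -0.0059], [0.0736, 0.0242, -0.0045]]
```

View pics/w5.png

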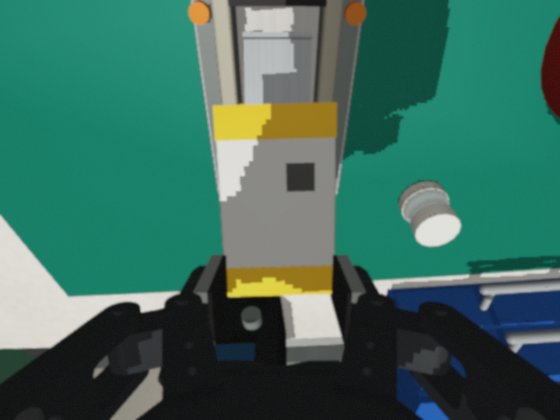

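Battery held (7.2k yellow px, bands at (277,120),(280,282)), ~3° to the tool; next: level it and refine the tin centre from the first wrist view.

```bash
python3 -m jog '[{"ax":0,"ay":6.85,"az":0,"x":0,"y":0,"z":0,"jaw":0.045},{"ax":0,"ay":6.85,"az":0,"x":0,"y":0,"z":0,"jaw":0.045},{"ax":0,"ay":6.85,"az":0,"x":0,"y":0,"z":0,"jaw":0.045},{"ax":0,"ay":6.85,"az":0,"x":0,"y":0,"z":0,"jaw":0.045},{"ax":0,"ay":0,"az":0,"x":0,"y":0,"z":0,"jaw":0.045},{"ax":0,"ay":0,"az":0,"x":0,"y":0,"z":0,"jaw":0.045}]'
python3 - <<'E'
from h import *
for n,f in (('w0',pickle.load(open('f0.pkl','rb'))['wrist']),('w2',pickle.load(open('w2.pkl','rb')))):
    P=cloud(f);hsv=cv2.cvtColor(f['color'],cv2.COLOR_BGR2HSV)
    red=((hsv[...,0]<8)|(hsv[...,0]>172))&(hsv[...,1]>120)&(hsv[...,2]>50)&(P[...,1]>-.15)
    # outer silhouette of the rim: largest component hull, cast on z=.045
    nl,l,st,ce=cv2.connectedComponentsWithStats(red.astype(np.uint8)); i=1+np.argmax(st[1:,4])
    q=P[(l==i)&(P[...,2]>.041)&(P[...,2]<.05)][:,:2]
    # least-squares circle from rim points
    A=np.c_[2*q,np.ones(len(q))]; s=np.linalg.lstsq(A,(q**2).sum(1),rcond=None)[0]
    print(n,len(q),s[:2].round(4),np.sqrt(s[2]+s[:2]@s[:2]).round(4),q.min(0).round(4),q.max(0).round(4))
f=pickle.load(open('f0.pkl','rb'))
for n in('side','scene'):
    g=f[n];P=cloud(g);hsv=cv2.cvtColor(g['color'],cv2.COLOR_BGR2HSV)
    red=((hsv[...,0]<8)|(hsv[...,0]>172))&(hsv[...,1]>120)&(hsv[...,2]>50)&(abs(P[...,1])<.12)&(P[...,2]>.041)&(P[...,2]<.05)
    q=P[red][:,:2];A=np.c_[2*q,np.ones(len(q))]; s=np.linalg.lstsq(A,(q**2).sum(1),rcond=None)[0]
    print(n,len(q),s[:2].round(4),np.sqrt(s[2]+s[:2]@s[:2]).round(4))
E
python3 rel.py .5604 .0073 .16
```

```text
time: 8.4
ee_pos: [0.5877, -0.2677, 0.1582]
orientation: [-3.141, -0.043, 3.051]
force: [-1.4, 0.7, -1.0]
gripper_width: 0.0472
grasp_force: 61.7
w0 1961 [0.5387 0.0103] 0.0712 [ 0.4644 -0.0628] [0.6116 0.0825]
w2 1337 [0.5371 0.0083] 0.0711 [ 0.4648 -0.0648] [0.6099 0.0447]
side 151 [0.5348 0.0068] 0.0707
scene 243 [0.5381 0.0103] 0.0717
[ 0.5877 -0.2677  0.1582] [-0.043  0.004 -0.999] tool shift [0.0519 0.2715 0.0004]
```

```bash
python3 -m jog '[{"ax":0,"ay":0,"az":0,"x":0.0065,"y":0.034,"z":0,"jaw":0.045},{"ax":0,"ay":0,"az":0,"x":0.0065,"y":0.034,"z":0,"jaw":0.045},{"ax":0,"ay":0,"az":0,"x":0.0065,"y":0.034,"z":0,"jaw":0.045},{"ax":0,"ay":0,"az":0,"x":0.0065,"y":0.034,"z":0,"jaw":0.045},{"ax":0,"ay":0,"az":0,"x":0.0065,"y":0.034,"z":0,"jaw":0.045},{"ax":0,"ay":0,"az":0,"x":0.0065,"y":0.034,"z":0,"jaw":0.045},{"ax":0,"ay":0,"az":0,"x":0.0065,"y":0.034,"z":0,"jaw":0.045},{"ax":0,"ay":0,"az":0,"x":0.0064,"y":0.0335,"z":0,"jaw":0.045},{"ax":0,"ay":0,"az":0,"x":0,"y":0,"z":0,"jaw":0.045},{"ax":0,"ay":0,"az":0,"x":0,"y":0,"z":0,"jaw":0.045}]'
python3 - <<'E'
from h import *
f=grab('wrist'); cv2.imwrite('pics/w6.png',f['color']); P=cloud(f); hsv=cv2.cvtColor(f['color'],cv2.COLOR_BGR2HSV)
m=cv2.inRange(hsv,(18,120,60),(34,255,255))>0
T=T_tool();N=(P-T[:3,3])@T[:3,:3]
m&=(abs(N[...,2])<.06)&(abs(N[...,1])<.05)
for lo,hi in((-.05,.03),(.03,.12)):
    k=m&(N[...,0]>lo)&(N[...,0]<hi)
    print(np.percentile(P[k],[2,50,98],axis=0).round(4).tolist())
red=((hsv[...,0]<8)|(hsv[...,0]>172))&(hsv[...,1]>120)&(hsv[...,2]>50)&(P[...,2]>.041)&(P[...,2]<.05)
q=P[red][:,:2];A=np.c_[2*q,np.ones(len(q))]; s=np.linalg.lstsq(A,(q**2).sum(1),rcond=None)[0]
print(len(q),s[:2].round(4),np.sqrt(s[2]+s[:2]@s[:2]).round(4))
E
python3 rel.py .5604 .0073 .012
```

```text
time: 9.23
ee_pos: [0.5583, 0.0077, 0.1614]
orientation: [-3.14, -0.043, 3.054]
force: [-0.1, -1.7, 0.1]
gripper_width: 0.0475
grasp_force: 61.8
[[0.5531, -0.0136, 0.1691], [0.5601, 0.0101, 0.1703], [0.5674, 0.033, 0.1726]]
[[0.4829, -0.01, 0.1683], [0.4899, 0.0137, 0.1697], [0.497, 0.0377, 0.171]]
1940 [0.5372 0.01  ] 0.0708
[0.5587 0.0054 0.1613] [-0.043  0.001 -0.999] tool shift [-0.008   0.0025  0.149 ]
```

```bash
python3 -m jog '[{"ax":0,"ay":0,"az":0,"x":-0.006,"y":0,"z":0.02,"jaw":0.045},{"ax":0,"ay":0,"az":0,"x":0,"y":0,"z":0.03,"jaw":0.045},{"ax":0,"ay":0,"az":0,"x":0,"y":0,"z":0.03,"jaw":0.045},{"ax":0,"ay":0,"az":0,"x":0,"y":0,"z":0.03,"jaw":0.045},{"ax":0,"ay":0,"az":0,"x":0,"y":0,"z":0.02,"jaw":0.045},{"ax":0,"ay":0,"az":0,"x":0,"y":0,"z":0.01,"jaw":0.045},{"ax":0,"ay":0,"az":0,"x":0,"y":0,"z":0.009,"jaw":0.045},{"ax":0,"ay":0,"az":0,"x":0,"y":0,"z":0,"jaw":0.045},{"ax":0,"ay":0,"az":0,"x":0,"y":0,"z":0,"jaw":0.045}]'; python3 rel.py .5604 .0073 .012
```

```text
time: 10.03
ee_pos: [0.5599, 0.0054, 0.0134]
orientation: [-3.14, -0.043, 3.049]
force: [0.6, -0.5, -0.1]
gripper_width: 0.0474
grasp_force: 61.8
[0.5599 0.0054 0.0134] [-0.043  0.003 -0.999] tool shift [-0.0003  0.002   0.0014]
```

```bash
python3 -m jog '[{"ax":0,"ay":0,"az":0,"x":0,"y":0,"z":0.003,"jaw":0.045},{"ax":0,"ay":0,"az":0,"x":0,"y":0,"z":0.002,"jaw":0.045},{"ax":0,"ay":0,"az":0,"x":0,"y":0,"z":0.001,"jaw":0.045},{"ax":0,"ay":0,"az":0,"x":0,"y":0,"z":0,"jaw":0.045}]';  python3 -m jog '[{"ax":0,"ay":0,"az":0,"x":0,"y":0,"z":0.001,"jaw":0.045},{"ax":0,"ay":0,"az":0,"x":0,"y":0,"z":0.001,"jaw":0.045},{"ax":0,"ay":0,"az":0,"x":0,"y":0,"z":0,"jaw":0.045}]'
```

```text
time: 10.37
ee_pos: [0.5595, 0.0058, 0.0071]
orientation: [-3.14, -0.043, 3.05]
force: [0.0, -0.4, -0.9]
gripper_width: 0.0476
grasp_force: 61.8
time: 10.62
ee_pos: [0.5591, 0.0059, 0.0048]
orientation: [-3.14, -0.044, 3.05]
force: [0.0, 0.3, -1.2]
gripper_width: 0.0472
grasp_force: 61.8
```

```bash
python3 -m jog '[{"ax":0,"ay":0,"az":0,"x":0,"y":0,"z":0.001,"jaw":0.045},{"ax":0,"ay":0,"az":0,"x":0,"y":0,"z":0,"jaw":0.05},{"ax":0,"ay":0,"az":0,"x":0,"y":0,"z":0,"jaw":0.058},{"ax":0,"ay":0,"az":0,"x":0,"y":0,"z":0,"jaw":0.058},{"ax":0,"ay":0,"az":0,"x":0,"y":0,"z":0,"jaw":0.058},{"ax":0,"ay":0,"az":0,"x":0,"y":0,"z":0,"jaw":0.058},{"ax":0,"ay":0,"az":0,"x":0,"y":0,"z":0,"jaw":0.058}]'; python3 -m jog '[{"ax":0,"ay":0,"az":0,"x":0,"y":0,"z":-0.01,"jaw":0.058},{"ax":0,"ay":0,"az":0,"x":0,"y":0,"z":-0.03,"jaw":0.058},{"ax":0,"ay":0,"az":0,"x":0,"y":0,"z":-0.04,"jaw":0.058},{"ax":0,"ay":0,"az":0,"x":0,"y":0,"z":-0.04,"jaw":0.085},{"ax":0,"ay":-2.5,"az":0,"x":0,"y":0,"z":-0.04,"jaw":0.085},{"ax":0,"ay":0,"az":0,"x":0,"y":0,"z":-0.04,"jaw":0.085},{"ax":0,"ay":0,"az":0,"x":0,"y":0,"z":-0.04,"jaw":0.085},{"ax":0,"ay":0,"az":0,"x":0,"y":0,"z":-0.04,"jaw":0.085},{"ax":0,"ay":0,"az":0,"x":0,"y":0,"z":0,"jaw":0.085},{"ax":0,"ay":0,"az":0,"x":0,"y":0,"z":0,"jaw":0.085}]'
python3 - <<'E'
from h import *
f=grab('wrist'); cv2.imwrite('pics/w7.png',f['color']); P=cloud(f); hsv=cv2.cvtColor(f['color'],cv2.COLOR_BGR2HSV)
m=(cv2.inRange(hsv,(18,120,60),(34,255,255))>0)&(np.hypot(P[...,0]-.5372,P[...,1]-.01)<.066)
print('battery',m.sum(),np.percentile(P[m],[2,50,98],axis=0).round(4).tolist(), P[m].mean(0).round(4))
red=((hsv[...,0]<8)|(hsv[...,0]>172))&(hsv[...,1]>120)&(hsv[...,2]>50)&(P[...,2]>.041)&(P[...,2]<.05)
q=P[red][:,:2];A=np.c_[2*q,np.ones(len(q))]; s=np.linalg.lstsq(A,(q**2).sum(1),rcond=None)[0]
print(len(q),s[:2].round(4),np.sqrt(s[2]+s[:2]@s[:2]).round(4),q.min(0),q.max(0))
s=monitor.get_state();print(s['ee_pos'],s['orientation'],s['joint_positions'].round(2))
E
```

```text
time: 11.2
ee_pos: [0.5592, 0.0059, 0.0039]
orientation: [-3.14, -0.044, 3.05]
force: [0.1, -0.3, -0.4]
gripper_width: 0.0579
grasp_force: 0.0
time: 12.03
ee_pos: [0.5673, 0.0062, 0.2868]
orientation: [-3.14, 0.005, 3.05]
force: [-0.6, -1.3, -0.1]
gripper_width: 0.0851
grasp_force: 0.0
battery 886 [[0.4841, -0.015, 0.0106], [0.4965, 0.0106, 0.0124], [0.5676, 0.0364, 0.0141]] [0.5236 0.0108 0.0123]
1352 [0.5376 0.0101] 0.0709 [ 0.46471078 -0.06275394] [0.61079637 0.08307954]
[0.56613852 0.0056877  0.28465491] [-3.13949081e+00  1.55617413e-03  3.04996767e+00] [ 0.63  0.52 -1.    1.67  0.47  1.21  1.  ]
```

Battery lies flat in the tin, ~12 mm off centre (top at 12 mm). Tin centre ≈ (0.5376, 0.0101). Now over to the lid.

```bash
python3 -m jog '[{"ax":0,"ay":0,"az":0,"x":0.0029,"y":0.0373,"z":0,"jaw":0.085},{"ax":0,"ay":0,"az":0,"x":0.0029,"y":0.0373,"z":0,"jaw":0.085},{"ax":0,"ay":0,"az":0,"x":0.0029,"y":0.0373,"z":0,"jaw":0.085},{"ax":0,"ay":0,"az":0,"x":0.0029,"y":0.0373,"z":0,"jaw":0.085},{"ax":0,"ay":0,"az":0,"x":0.0029,"y":0.0373,"z":0,"jaw":0.085},{"ax":0,"ay":0,"az":0,"x":0.0029,"y":0.0373,"z":0,"jaw":0.085},{"ax":0,"ay":0,"az":0,"x":0.0029,"y":0.0373,"z":0,"jaw":0.085},{"ax":0,"ay":0,"az":4.4,"x":0,"y":0,"z":0,"jaw":0.085},{"ax":0,"ay":0,"az":4.4,"x":0,"y":0,"z":0,"jaw":0.085},{"ax":0,"ay":0,"az":0,"x":0,"y":0,"z":0,"jaw":0.085},{"ax":0,"ay":0,"az":0,"x":0,"y":0,"z":0,"jaw":0.085}]'
python3 - <<'E'
from h import *
s=monitor.get_state();print(s['ee_pos'],s['orientation'],s['joint_positions'].round(2))
f=grab('wrist'); cv2.imwrite('pics/w8.png',f['color']); pickle.dump(f,open('w8.pkl','wb')); P=cloud(f); hsv=cv2.cvtColor(f['color'],cv2.COLOR_BGR2HSV)
red=((hsv[...,0]<8)|(hsv[...,0]>172))&(hsv[...,1]>120)&(hsv[...,2]>50)&(P[...,2]>.15)&(P[...,2]<.18)
q=P[red]; (x,y),r=cv2.minEnclosingCircle(q[:,:2].astype(np.float32)); print('lid',x,y,r,np.median(q[:,2]))
print(np.linalg.lstsq(np.c_[q[:,:2],np.ones(len(q))],q[:,2],rcond=None)[0])
g=(hsv[...,1]<90)&(P[...,2]>.195)&(P[...,2]<.235)&(np.hypot(P[...,0]-.57,P[...,1]-.268)<.16)
print(g.sum()); q=P[g]; np.save('g.npy',q)
print(cv2.minAreaRect(q[:,:2].astype(np.float32)))
E
```

```text
time: 13.0
ee_pos: [0.5692, 0.267, 0.2819]
orientation: [-3.138, -0.001, 2.899]
force: [0.2, 0.3, -0.8]
gripper_width: 0.0853
grasp_force: 0.0
[0.56923679 0.26696854 0.28190203] [-3.13803862e+00 -1.31809317e-03  2.89873371e+00] [ 0.09  0.62 -0.92  1.5   0.51  1.27  0.44]
lid 0.569535493850708 0.27026692032814026 0.07579688727855682 0.16781195658665155
[-0.02618659  0.00937392  0.1799305 ]
2826
((0.6087139248847961, 0.25382140278816223), (0.04938947781920433, 0.13004492223262787), 66.92977142333984)
```

View pics/w8.png

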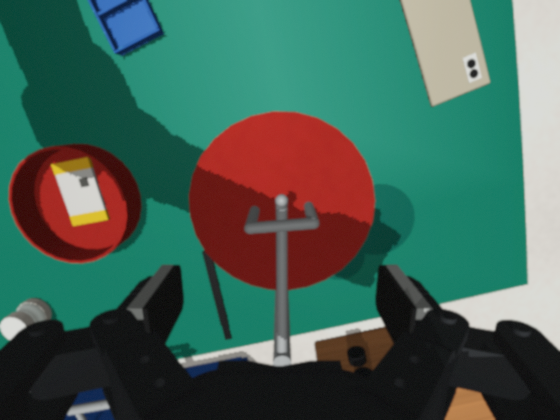

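Run:
```python
from h import *
f=pickle.load(open('w8.pkl','rb'));hsv=cv2.cvtColor(f['color'],cv2.COLOR_BGR2HSV);P=cloud(f)
g=(hsv[...,1]<90)&(P[...,2]>.2)
sub=g[212:245,:]; pts=[]
for u in list(range(249,274))+list(range(291,315)):
    v=np.where(sub[:,u])[0]
    if len(v): pts.append((u,v.mean()+212,len(v)))
print(pts[::6])
p=np.array(pts);w=onplane(f,p[:,:2],.209)
k=np.polyfit(w[:,1],w[:,0],1);print('crossbar dir deg from +y:',np.degrees(np.arctan(k[0])))
e=onplane(f,[(247,229),(316,223),(281,226.5)],.209);print(e.round(4),np.linalg.norm(e[0]-e[1]))
b=[];
for v in range(245,330,5):
    u=np.where(g[v,265:300])[0]
    if len(u): b.append((u.mean()+265,v))
wb=onplane(f,b,.214);print('bar dir',np.degrees(np.arctan2(*(wb[-1]-wb[0])[[1,0]])),wb[0],wb[-1])
# side/scene check of crossbar ends by z_map
```

```text
[(249, np.float64(226.0), 15), (255, np.float64(226.5), 14), (261, np.float64(227.0), 11), (267, np.float64(226.5), 12), (273, np.float64(226.0), 11), (296, np.float64(224.0), 11), (302, np.float64(223.5), 12), (308, np.float64(222.0), 13), (314, np.float64(221.0), 15)]
crossbar dir deg from +y: 8.980310287204997
[[0.5679 0.2463 0.209 ]
 [0.5751 0.2938 0.209 ]
 [0.5718 0.2697 0.209 ]] 0.04805273366506537
bar dir -13.41139344045245 [0.58326881 0.26718486 0.214     ] [0.64524457 0.25240712 0.214     ]
```

Lid view: hook bar vertical at u≈282, crossbar from (247,229) to (316,223); handle centre ≈ (0.5715,0.270), crossbar 9° from +y (stand 13°), so I turn 5° and go down around the legs.

```bash
python3 -m jog '[{"ax":0,"ay":0,"az":-4.9,"x":0,"y":0,"z":0,"jaw":0.085},{"ax":0,"ay":0,"az":0,"x":0,"y":0,"z":0,"jaw":0.085},{"ax":0,"ay":0,"az":0,"x":0,"y":0,"z":0,"jaw":0.085}]'; python3 rel.py .5713 .270 .174
```

```text
time: 13.3
ee_pos: [0.5699, 0.2668, 0.2829]
orientation: [-3.14, -0.001, 2.98]
force: [-0.8, -0.2, -0.7]
gripper_width: 0.0849
grasp_force: 0.0
[0.5699 0.2668 0.2829] [-0.001 -0.002 -1.   ] tool shift [-0.001   0.0036  0.1089]
```

```bash
python3 -m jog '[{"ax":0,"ay":0,"az":0,"x":-0.001,"y":0.0033,"z":0.02,"jaw":0.085},{"ax":0,"ay":0,"az":0,"x":0,"y":0,"z":0.025,"jaw":0.085},{"ax":0,"ay":0,"az":0,"x":0,"y":0,"z":0.025,"jaw":0.085},{"ax":0,"ay":0,"az":0,"x":0,"y":0,"z":0.02,"jaw":0.085},{"ax":0,"ay":0,"az":0,"x":0,"y":0,"z":0.01,"jaw":0.085},{"ax":0,"ay":0,"az":0,"x":0,"y":0,"z":0.006,"jaw":0.085},{"ax":0,"ay":0,"az":0,"x":0,"y":0,"z":0,"jaw":0.085},{"ax":0,"ay":0,"az":0,"x":0,"y":0,"z":0,"jaw":0.085}]'; python3 rel.py .5713 .270 .174
python3 -c "
from h import *
f=grab('wrist'); cv2.imwrite('pics/w9.png',f['color'])"
```

```text
time: 13.97
ee_pos: [0.5717, 0.2708, 0.1782]
orientation: [-3.141, 0.001, 2.981]
force: [-0.1, 0.2, 0.4]
gripper_width: 0.0853
grasp_force: 0.0
[0.5717 0.2708 0.1782] [ 0.001 -0.001 -1.   ] tool shift [ 0.0003 -0.0009  0.0043]
```

View pics/w9.png

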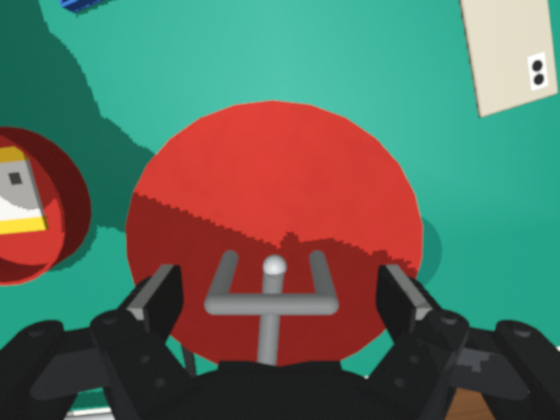

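Handle is between the fingers, crossbar (207–337, v≈303) parallel to the jaws, ~2–3 mm left of centre; shift and close.

```bash
python3 -m jog '[{"ax":0,"ay":0,"az":0,"x":0,"y":-0.0025,"z":0.003,"jaw":0.07},{"ax":0,"ay":0,"az":0,"x":0,"y":0,"z":0,"jaw":0.06},{"ax":0,"ay":0,"az":0,"x":0,"y":0,"z":0,"jaw":0.054},{"ax":0,"ay":0,"az":0,"x":0,"y":0,"z":0,"jaw":0.05},{"ax":0,"ay":0,"az":0,"x":0,"y":0,"z":0,"jaw":0.045},{"ax":0,"ay":0,"az":0,"x":0,"y":0,"z":0,"jaw":0.045},{"ax":0,"ay":0,"az":0,"x":0,"y":0,"z":0,"jaw":0.045},{"ax":0,"ay":0,"az":0,"x":0,"y":0,"z":0,"jaw":0.045}]'
```

```text
time: 14.68
ee_pos: [0.5712, 0.2679, 0.175]
orientation: [-3.14, 0.001, 2.982]
force: [-0.0, -2.2, 5.6]
gripper_width: 0.0504
grasp_force: 61.3
```

```bash
python3 -m jog '[{"ax":0,"ay":0,"az":0,"x":0,"y":0,"z":-0.005,"jaw":0.045},{"ax":0,"ay":0,"az":0,"x":0,"y":0,"z":-0.005,"jaw":0.045},{"ax":0,"ay":0,"az":0,"x":0,"y":0,"z":-0.005,"jaw":0.045},{"ax":0,"ay":0,"az":0,"x":0,"y":0,"z":-0.005,"jaw":0.045},{"ax":0,"ay":0,"az":0,"x":0,"y":0,"z":-0.005,"jaw":0.045},{"ax":0,"ay":0,"az":0,"x":0,"y":0,"z":0,"jaw":0.045},{"ax":0,"ay":0,"az":0,"x":0,"y":0,"z":0,"jaw":0.045}]'
python3 - <<'E'
from h import *
T=T_tool();f=grab('wrist');P=cloud(f);hsv=cv2.cvtColor(f['color'],cv2.COLOR_BGR2HSV)
red=((hsv[...,0]<8)|(hsv[...,0]>172))&(hsv[...,1]>120)&(hsv[...,2]>50)&(P[...,2]>.17)
q=P[red]; print(len(q),np.linalg.lstsq(np.c_[q[:,:2]-T[:2,3],np.ones(len(q))],q[:,2],rcond=None)[0].round(4),cv2.minEnclosingCircle(q[:,:2].astype(np.float32)))
E
```

```text
time: 15.27
ee_pos: [0.571, 0.2682, 0.1997]
orientation: [-3.14, 0.001, 2.982]
force: [-0.1, -0.2, -3.3]
gripper_width: 0.0503
grasp_force: 62.5
49292 [-0.0208  0.0076  0.1925] ((0.569063127040863, 0.270736426115036), 0.07576458156108856)
```

Lid is lifted 25 mm and hangs level (3.3 N). Out along the stand's -x, then up.

```bash
python3 -m jog '[{"ax":0,"ay":0,"az":0,"x":0.008,"y":0.0006,"z":0,"jaw":0.045},{"ax":0,"ay":0,"az":0,"x":0.013,"y":0.001,"z":0,"jaw":0.045},{"ax":0,"ay":0,"az":0,"x":0.013,"y":0.001,"z":0,"jaw":0.045},{"ax":0,"ay":0,"az":0,"x":0.013,"y":0.001,"z":0,"jaw":0.045},{"ax":0,"ay":0,"az":0,"x":0.013,"y":0.001,"z":0,"jaw":0.045},{"ax":0,"ay":0,"az":0,"x":0.01,"y":0.001,"z":0,"jaw":0.045},{"ax":0,"ay":0,"az":0,"x":0,"y":0,"z":-0.02,"jaw":0.045},{"ax":0,"ay":0,"az":0,"x":0,"y":0,"z":-0.03,"jaw":0.045},{"ax":0,"ay":0,"az":0,"x":0,"y":0,"z":-0.02,"jaw":0.045},{"ax":0,"ay":0,"az":0,"x":0,"y":0,"z":0,"jaw":0.045},{"ax":0,"ay":0,"az":0,"x":0,"y":0,"z":0,"jaw":0.045},{"ax":0,"ay":0,"az":0,"x":0,"y":0,"z":0,"jaw":0.045}]'; python3 rel.py .5400 .0085 .16; python3 -c "
from h import *
print(monitor.get_state()['joint_positions'].round(2))"
```

```text
time: 16.32
ee_pos: [0.5023, 0.2842, 0.2681]
orientation: [-3.139, -0.001, 2.982]
force: [-0.2, -0.0, -3.2]
gripper_width: 0.0499
grasp_force: 65.3
[0.5023 0.2842 0.2681] [-0.001 -0.003 -1.   ] tool shift [-0.0812 -0.2659  0.1088]
[ 0.1   0.56 -0.98  1.66  0.49  1.2   0.42]
```

```bash
python3 -m jog '[{"ax":0,"ay":0,"az":0,"x":-0.009,"y":-0.0295,"z":0,"jaw":0.045},{"ax":0,"ay":0,"az":0,"x":-0.009,"y":-0.0295,"z":0,"jaw":0.045},{"ax":0,"ay":0,"az":0,"x":-0.009,"y":-0.0295,"z":0,"jaw":0.045},{"ax":0,"ay":0,"az":0,"x":-0.009,"y":-0.0295,"z":0,"jaw":0.045},{"ax":0,"ay":0,"az":0,"x":-0.009,"y":-0.0295,"z":0,"jaw":0.045},{"ax":0,"ay":0,"az":0,"x":-0.009,"y":-0.0295,"z":0,"jaw":0.045},{"ax":0,"ay":0,"az":0,"x":-0.009,"y":-0.0295,"z":0,"jaw":0.045},{"ax":0,"ay":0,"az":0,"x":-0.009,"y":-0.0295,"z":0,"jaw":0.045},{"ax":0,"ay":0,"az":0,"x":-0.0092,"y":-0.0299,"z":0,"jaw":0.045},{"ax":0,"ay":0,"az":0,"x":0,"y":0,"z":0,"jaw":0.045},{"ax":0,"ay":0,"az":0,"x":0,"y":0,"z":0,"jaw":0.045}]'
python3 -m jog '[{"ax":0,"ay":0,"az":0,"x":0,"y":0,"z":0.03,"jaw":0.045},{"ax":0,"ay":0,"az":0,"x":0,"y":0,"z":0.04,"jaw":0.045},{"ax":0,"ay":0,"az":0,"x":0,"y":0,"z":0.04,"jaw":0.045},{"ax":0,"ay":0,"az":0,"x":0,"y":0,"z":0.03,"jaw":0.045},{"ax":0,"ay":0,"az":0,"x":0,"y":0,"z":0,"jaw":0.045},{"ax":0,"ay":0,"az":0,"x":0,"y":0,"z":0,"jaw":0.045},{"ax":0,"ay":0,"az":0,"x":0,"y":0,"z":0,"jaw":0.045}]'
python3 - <<'E'
from h import *
T=T_tool();print(T[:3,3],monitor.get_state()['joint_positions'].round(2))
ims=[]
for n in('wrist','side','scene'):
    f=grab(n);P=cloud(f);hsv=cv2.cvtColor(f['color'],cv2.COLOR_BGR2HSV)
    red=((hsv[...,0]<8)|(hsv[...,0]>172))&(hsv[...,1]>120)&(hsv[...,2]>40)&(np.hypot(P[...,0]-.538,P[...,1]-.01)<.1)
    q=P[red&(P[...,2]>.1)]; c,r=cv2.minEnclosingCircle(q[:,:2].astype(np.float32)); co=np.linalg.lstsq(np.c_[q[:,:2]-T[:2,3],np.ones(len(q))],q[:,2],rcond=None)[0]
    print(n,len(q),np.round(c,4),round(r,4),co.round(4))
    ims.append(f['color'])
    q=P[red&(P[...,2]<.05)]; print('  tin',len(q))
a=cv2.resize(ims[1][150:300,200:360],(400,375));b=cv2.resize(ims[2][170:320,210:370],(400,375))
cv2.imwrite('pics/w10.png',np.hstack([a,b]))
E
```

```text
time: 17.23
ee_pos: [0.54, 0.0067, 0.2679]
orientation: [-3.139, -0.002, 2.977]
force: [-0.7, 0.9, -2.2]
gripper_width: 0.05
grasp_force: 65.2
time: 17.82
ee_pos: [0.5415, 0.0106, 0.1313]
orientation: [-3.141, 0.002, 2.983]
force: [0.8, -0.6, -2.4]
gripper_width: 0.0503
grasp_force: 65.0
[0.54154571 0.01063523 0.13130178] [ 0.54  0.65 -0.87  1.87  0.63  0.91  0.78]
wrist 56043 [0.5253 0.0156] 0.0752 [-0.4998  0.0807  0.1173]
  tin 0
side 670 [0.5216 0.0125] 0.0777 [-0.494   0.0788  0.1139]
  tin 1083
scene 1295 [0.5248 0.0149] 0.0763 [-0.4605  0.1019  0.1182]
  tin 1164
```

View pics/w10.png

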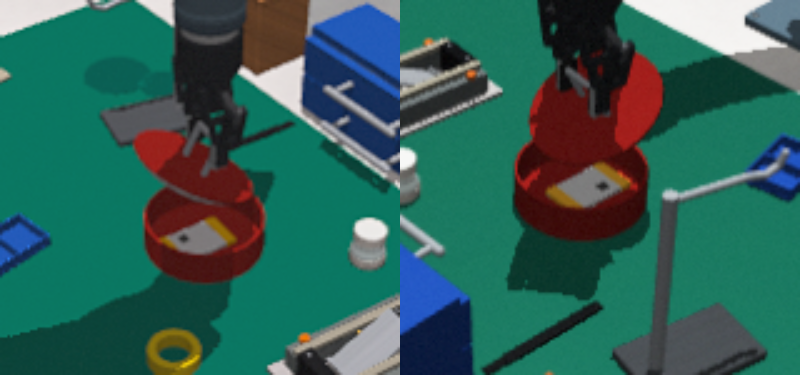

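The lid has swung about the jaw axis by ~0.46 rad in the fast carry (low on the +x side; visible in both crops, tin below still clear). I level it by slowly tilting the tool about its y.

```bash
python3 -m jog '[{"ax":0,"ay":-1.5,"az":0,"x":0,"y":0,"z":0,"jaw":0.045},{"ax":0,"ay":-2.5,"az":0,"x":0,"y":0,"z":0,"jaw":0.045},{"ax":0,"ay":-2.5,"az":0,"x":0,"y":0,"z":0,"jaw":0.045},{"ax":0,"ay":-2.5,"az":0,"x":0,"y":0,"z":0,"jaw":0.045},{"ax":0,"ay":-2.5,"az":0,"x":0,"y":0,"z":0,"jaw":0.045},{"ax":0,"ay":-2.5,"az":0,"x":0,"y":0,"z":0,"jaw":0.045},{"ax":0,"ay":-2.5,"az":0,"x":0,"y":0,"z":0,"jaw":0.045},{"ax":0,"ay":-2.5,"az":0,"x":0,"y":0,"z":0,"jaw":0.045},{"ax":0,"ay":-2.5,"az":0,"x":0,"y":0,"z":0,"jaw":0.045},{"ax":0,"ay":-1.5,"az":0,"x":0,"y":0,"z":0,"jaw":0.045},{"ax":0,"ay":0,"az":0,"x":0,"y":0,"z":0,"jaw":0.045},{"ax":0,"ay":0,"az":0,"x":0,"y":0,"z":0,"jaw":0.045}]'
cat > lid.py <<'E'
from h import *
T=T_tool();s=monitor.get_state();print(T[:3,3].round(4),s['orientation'].round(3),s['joint_positions'].round(2),s['force'].round(1))
for n in('wrist','side','scene'):
    f=grab(n);P=cloud(f);hsv=cv2.cvtColor(f['color'],cv2.COLOR_BGR2HSV)
    red=((hsv[...,0]<8)|(hsv[...,0]>172))&(hsv[...,1]>120)&(hsv[...,2]>40)&(np.hypot(P[...,0]-.538,P[...,1]-.01)<.1)
    q=P[red&(P[...,2]>.08 if T[2,3]>.11 else red&(P[...,2]>.04))]; c,r=cv2.minEnclosingCircle(q[:,:2].astype(np.float32))
    q=q[np.hypot(*(q[:,:2]-c).T)<.07]
    co=np.linalg.lstsq(np.c_[q[:,:2]-c,np.ones(len(q))],q[:,2],rcond=None)[0]
    print(n,len(q),np.round(c,4),round(r,4),co.round(4))
    if n!='wrist':
        q=P[red&(P[...,2]>.041)&(P[...,2]<.049)][:,:2];A=np.c_[2*q,np.ones(len(q))]; t=np.linalg.lstsq(A,(q**2).sum(1),rcond=None)[0]
        print('   tin',len(q),t[:2].round(4),np.sqrt(t[2]+t[:2]@t[:2]).round(4))
E
python3 lid.py
```

```text
time: 18.97
ee_pos: [0.5411, 0.0095, 0.1309]
orientation: [-3.139, 0.403, 2.984]
force: [-0.3, 0.2, -1.0]
gripper_width: 0.0504
grasp_force: 65.2
[0.5411 0.0095 0.1309] [-3.139  0.403  2.984] [ 0.34  0.43 -0.62  2.21  1.15  0.42  0.19] [-0.3  0.2 -1. ]
wrist 47848 [0.5277 0.0137] 0.0758 [-0.0686  0.01    0.1197]
side 898 [0.5269 0.009 ] 0.0779 [-0.0813  0.      0.1166]
   tin 106 [0.5338 0.0061] 0.071
scene 1093 [0.5287 0.013 ] 0.0788 [-0.0712  0.0222  0.1186]
   tin 169 [0.5385 0.0105] 0.0713
```

```bash
python3 rel.py .5506 .0065 .0859
python3 - <<'E'
from h import *
fs=pickle.load(open('f0.pkl','rb'))
for n in('side','scene'):
    f=fs[n];P=cloud(f);hsv=cv2.cvtColor(f['color'],cv2.COLOR_BGR2HSV)
    red=((hsv[...,0]<8)|(hsv[...,0]>172))&(hsv[...,1]>120)&(hsv[...,2]>40)&(np.hypot(P[...,0]-.57,P[...,1]-.27)<.07)&(P[...,2]>.15)
    q=P[red];print(n,np.linalg.lstsq(np.c_[q[:,:2]-[.57,.27],np.ones(len(q))],q[:,2],rcond=None)[0].round(4))
E
```

```text
[0.5415 0.0092 0.1304] [ 0.386 -0.063 -0.92 ] tool shift [ 0.0087 -0.0012  0.0447]
side [-0.0248  0.0091  0.1646]
scene [-0.0196  0.0084  0.168 ]
```

```bash
python3 -m jog '[{"ax":0,"ay":0,"az":0,"x":0.001,"y":-0.0002,"z":0.005,"jaw":0.045},{"ax":0,"ay":0,"az":0,"x":0.0016,"y":-0.0002,"z":0.008,"jaw":0.045},{"ax":0,"ay":0,"az":0,"x":0.0016,"y":-0.0002,"z":0.008,"jaw":0.045},{"ax":0,"ay":0,"az":0,"x":0.0016,"y":-0.0002,"z":0.008,"jaw":0.045},{"ax":0,"ay":0,"az":0,"x":0.0016,"y":-0.0002,"z":0.008,"jaw":0.045},{"ax":0,"ay":0,"az":0,"x":0.0013,"y":-0.0002,"z":0.0077,"jaw":0.045},{"ax":0,"ay":-1.7,"az":0,"x":0,"y":0,"z":0,"jaw":0.045},{"ax":0,"ay":-1.8,"az":0,"x":0,"y":0,"z":0,"jaw":0.045},{"ax":0,"ay":0,"az":0,"x":0,"y":0,"z":0,"jaw":0.045},{"ax":0,"ay":0,"az":0,"x":0,"y":0,"z":0,"jaw":0.045}]'; python3 lid.py
```

```text
time: 19.95
ee_pos: [0.5497, 0.0064, 0.085]
orientation: [-3.14, 0.461, 2.983]
force: [-0.9, 0.5, -1.9]
gripper_width: 0.05
grasp_force: 65.2
[0.5497 0.0064 0.085 ] [-3.14   0.461  2.983] [ 0.23  0.52 -0.5   2.25  1.68  0.38 -0.34] [-0.9  0.5 -1.9]
wrist 47975 [0.5371 0.0106] 0.0761 [-0.0019 -0.0007  0.073 ]
side 903 [0.5359 0.0067] 0.0778 [-0.0649 -0.0367  0.0708]
   tin 92 [0.5338 0.0064] 0.0712
scene 1066 [0.5383 0.0078] 0.0791 [-0.0385  0.0219  0.0729]
   tin 133 [0.5377 0.0103] 0.0717
```

```bash
python3 -m jog '[{"ax":0,"ay":0,"az":0,"x":0.0009,"y":0,"z":0.0018,"jaw":0.045},{"ax":0,"ay":0,"az":0,"x":0.0013,"y":0,"z":0.0027,"jaw":0.045},{"ax":0,"ay":0,"az":0,"x":0.0013,"y":0,"z":0.0027,"jaw":0.045},{"ax":0,"ay":0,"az":0,"x":0.0013,"y":0,"z":0.0027,"jaw":0.045},{"ax":0,"ay":0,"az":0,"x":0.0009,"y":0,"z":0.0018,"jaw":0.045},{"ax":0,"ay":0,"az":0,"x":0,"y":0,"z":0,"jaw":0.045},{"ax":0,"ay":0,"az":0,"x":0,"y":0,"z":0,"jaw":0.045}]'; python3 lid.py | head -2; python3 rel.py .5503 .0062 .069
```

```text
time: 20.68
ee_pos: [0.5496, 0.0064, 0.0719]
orientation: [-3.14, 0.462, 2.983]
force: [0.1, 0.6, -1.8]
gripper_width: 0.0502
grasp_force: 65.2
[0.5496 0.0064 0.0719] [-3.14   0.462  2.983] [ 0.24  0.56 -0.51  2.25  1.76  0.4  -0.41] [ 0.1  0.6 -1.8]
wrist 47780 [0.5369 0.0106] 0.0759 [-0.0105  0.0013  0.0599]
[0.5499 0.0064 0.0723] [ 0.441 -0.072 -0.895] tool shift [ 0.0011 -0.0001  0.0031]
```

```bash
python3 -m jog '[{"ax":0,"ay":0,"az":0,"x":0.0007,"y":0,"z":0.0013,"jaw":0.045},{"ax":0,"ay":0,"az":0,"x":0.0007,"y":0,"z":0.0013,"jaw":0.045},{"ax":0,"ay":0,"az":0,"x":0.0007,"y":0,"z":0.0013,"jaw":0.045},{"ax":0,"ay":0,"az":0,"x":0,"y":0,"z":0,"jaw":0.045}]'; python3 -m jog '[{"ax":0,"ay":0,"az":0,"x":0.0007,"y":0,"z":0.0013,"jaw":0.045},{"ax":0,"ay":0,"az":0,"x":0.0007,"y":0,"z":0.0013,"jaw":0.045},{"ax":0,"ay":0,"az":0,"x":0,"y":0,"z":0,"jaw":0.045}]'; python3 lid.py | head -2
```

```text
time: 21.17
ee_pos: [0.5495, 0.0064, 0.0674]
orientation: [-3.14, 0.462, 2.983]
force: [-0.2, -1.2, -3.1]
gripper_width: 0.0505
grasp_force: 65.2
time: 21.42
ee_pos: [0.5494, 0.0064, 0.0645]
orientation: [-3.14, 0.462, 2.983]
force: [-0.8, 1.1, -2.3]
gripper_width: 0.05
grasp_force: 65.2
[0.5494 0.0064 0.0645] [-3.14   0.462  2.983] [ 0.25  0.58 -0.51  2.26  1.81  0.41 -0.45] [-0.8  1.1 -2.3]
wrist 47672 [0.5367 0.0104] 0.0763 [-0.0103  0.0014  0.0525]
```

```bash
python3 -m jog '[{"ax":0,"ay":0,"az":0,"x":0.0007,"y":0,"z":0.0013,"jaw":0.045},{"ax":0,"ay":0,"az":0,"x":0.0004,"y":0,"z":0.0009,"jaw":0.045},{"ax":0,"ay":0,"az":0,"x":0,"y":0,"z":0,"jaw":0.045}]'; python3 -m jog '[{"ax":0,"ay":0,"az":0,"x":0.0004,"y":0,"z":0.0009,"jaw":0.045},{"ax":0,"ay":0,"az":0,"x":0.0002,"y":0,"z":0.0005,"jaw":0.045},{"ax":0,"ay":0,"az":0,"x":0,"y":0,"z":0,"jaw":0.045}]'; python3 lid.py | head -2
```

```text
time: 21.82
ee_pos: [0.5496, 0.0064, 0.0625]
orientation: [-3.14, 0.463, 2.983]
force: [-3.6, -0.7, 2.3]
gripper_width: 0.0501
grasp_force: 65.8
time: 22.07
ee_pos: [0.5497, 0.0064, 0.0623]
orientation: [-3.139, 0.465, 2.983]
force: [-13.5, -1.3, 24.9]
gripper_width: 0.05
grasp_force: 68.2
[0.5497 0.0064 0.0623] [-3.139  0.465  2.983] [ 0.25  0.59 -0.52  2.26  1.83  0.42 -0.47] [-13.5  -1.3  24.9]
wrist 47747 [0.5373 0.0106] 0.076 [0.0025 0.0004 0.0504]
```

```bash
python3 -m jog '[{"ax":0,"ay":0,"az":0,"x":-0.0002,"y":0,"z":-0.0005,"jaw":0.05},{"ax":0,"ay":0,"az":0,"x":0,"y":0,"z":0,"jaw":0.053},{"ax":0,"ay":0,"az":0,"x":0,"y":0,"z":0,"jaw":0.06},{"ax":0,"ay":0,"az":0,"x":0,"y":0,"z":0,"jaw":0.072},{"ax":0,"ay":0,"az":0,"x":0,"y":0,"z":0,"jaw":0.072},{"ax":0,"ay":0,"az":0,"x":0,"y":0,"z":0,"jaw":0.072}]'; python3 lid.py | head -2;python3 -m jog '[{"ax":0,"ay":0,"az":0,"x":-0.002,"y":0,"z":-0.005,"jaw":0.072},{"ax":0,"ay":0,"az":0,"x":-0.005,"y":0,"z":-0.01,"jaw":0.072},{"ax":0,"ay":0,"az":0,"x":-0.01,"y":0,"z":-0.02,"jaw":0.072},{"ax":0,"ay":0,"az":0,"x":-0.01,"y":0,"z":-0.02,"jaw":0.072},{"ax":0,"ay":0,"az":0,"x":-0.01,"y":0,"z":-0.02,"jaw":0.072},{"ax":0,"ay":0,"az":0,"x":-0.01,"y":0,"z":-0.02,"jaw":0.072},{"ax":0,"ay":0,"az":0,"x":0,"y":0,"z":0,"jaw":0.072},{"ax":0,"ay":0,"az":0,"x":0,"y":0,"z":0,"jaw":0.072}]'
python3 lid.py
python3 - <<'E'
from h import *
a=cv2.resize(grab('side')['color'][170:290,220:350],(400,370));b=cv2.resize(grab('scene')['color'][170:290,220:350],(400,370))
cv2.imwrite('pics/w11.png',np.hstack([a,b]))
E
```

```text
time: 22.72
ee_pos: [0.5497, 0.0064, 0.0612]
orientation: [-3.14, 0.463, 2.982]
force: [-0.5, 0.1, -0.3]
gripper_width: 0.0719
grasp_force: 0.0
[0.5497 0.0064 0.0612] [-3.14   0.463  2.982] [ 0.25  0.59 -0.52  2.26  1.82  0.42 -0.47] [-0.5  0.1 -0.3]
wrist 48833 [0.5372 0.0104] 0.0761 [0.0043 0.0003 0.0505]
time: 23.53
ee_pos: [0.5501, 0.0064, 0.1685]
orientation: [-3.14, 0.465, 2.982]
force: [0.2, -0.2, -0.8]
gripper_width: 0.0722
grasp_force: 0.0
[0.5501 0.0064 0.1685] [-3.14   0.465  2.982] [ 0.3   0.34 -0.56  2.21  1.08  0.38  0.24] [ 0.2 -0.2 -0.8]
wrist 0 [0. 0.] 0.0 [0. 0. 0.]
side 6 [0.533  0.0152] 0.019 [-2.1517  0.2325  0.0859]
   tin 794 [0.5346 0.0065] 0.0546
scene 3 [0.5389 0.0093] 0.0043 [ 1.3437 -0.3309  0.0892]
   tin 700 [0.5399 0.0126] 0.0563
```

View pics/w11.png

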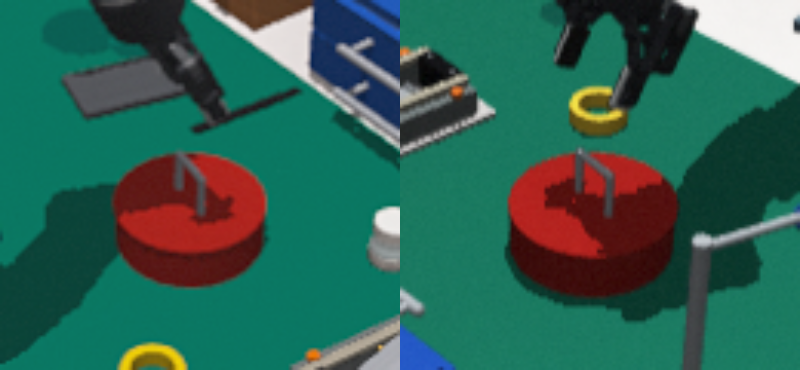

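The lid sits flat on the tin in both views: discs at ≈(190,203) and (593,205), handle upright. Slope is 0.004 rad, centred within 1 mm, and the gripper is clear.

```bash
python3 -c "
from cell import robot
print(robot.sign_off())"
```

```text
the job is handed in; nothing more can be done
None
```

The battery lies flat in the red tin and the lid is seated level on it. I handed the job in at about 24 s of the 72 s allowed; sign-off returned no verdict. The lid swung about 0.46 rad in the fingers during the carry and I re-levelled it before lowering.

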